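Hold the centrifuge lid lock open with the release key

ROBOT

A 7-joint arm with a two-finger parallel gripper is mounted at the origin on the work surface. World frame = base frame: x ahead of the robot, y to its left, z up, the work surface at z = 0. Lengths are in m, angles in rad, forces in N, time in s.
With the tool pointing down it reaches from about 0.4 to 0.875 m from the base axis. Payload 6.5 kg.
Tool frame: the origin (TCP) lies between the finger pads; the fingertips stand arm.tips_ahead ahead of it and the grasp point (between the pads) lies 6 mm ahead of it (arm.tips_ahead is the distance from the TCP to the fingertips, in m); z points along the fingers, y is the line along which they close (so a half turn about z gives the same grasp; the last joint's range is limited). The gripper opens to 85 mm and grips with 20 to 120 N. Pads are 22 mm wide; open, the fingers measure 114 mm over their backs; the gripper's body (76 mm by 85 mm) begins 54 mm behind the grasp point. The pads swing forward as they close: fully open they stand 13 mm farther back than shut.
Start: joints at [1.117, 0.536, -0.004, 1.538, 0.003, 1.067, -0.071], TCP at [0.246, -0.602, 0.256] pointing down, gripper open.
Joint ranges: [-2.7, 2.7], [-0.37, 2.16], [-1.27, 1.26], [0.24, 2.4], [-1.31, 4.45], [0.19, 1.91], [-2.76, 2.76]. Speed limits (rad/s): [2.39, 2.39, 3.14, 3.14, 3.14, 3.14, 3.14].

INTERFACE

Orientations are given as [roll, pitch, yaw] about the fixed x, y, z axes, in that order (R = Rz(yaw) Ry(pitch) Rx(roll)).
In Python, from bench import arm gives the robot as it stands.
- The arm moves only by the tool move_arm, never from a script. Its argument "steps" is a list of rows, each a list of 7 numbers: the shift along the tool's x, y, z in mm, then the turn, a rotation vector about the tool's x, y, z in degrees, then the opening, from 0 (shut) to 1 (fully open). A call has 1 to 10 rows; each row shifts and turns the commanded pose from where the row before left it, along the tool's axes as they then stand; what a row does not reach is not made up. A row lasts 1/8 s, in which the tool goes at most 62.5 mm and 10.7 degrees, less where a joint would pass 70% of its speed; a pose out of reach is approached as far as the arm can. A call with a gripper value outside its range is refused whole. The fingers move at their own pace and stop on an object; the grip force is fixed at half the most. Time passes only in rows, so rows that do not move let the fingers close. It gives the time, the measured TCP pose, the force, the opening and the grip force at its end, in the units of the state.
- arm.get_obs(): the state, without advancing time (a new reading comes with each control period).
- arm.capture(name): name is "scene" or "top" or "wrist"; returns the picture (384x512x3 uint8, blue, green, red); there is no depth.
- arm.get_calibration(name): a dict with "intrinsics" (3x3 intrinsics, pixels), "R" (3x3) and "t" (3): a world point X has camera coordinates R X + t; the wrist camera has in their place "T_tool_cam" (4x4, takes a point from camera to tool coordinates, whose origin is the TCP and whose axes are the flange's). Camera axes: x right, y down, z forward; pixel columns grow to the right and rows downward; lengths in m; the calibration is good to about 2 mm. The wrist camera is an equidistant fisheye: a pixel r from the principal point sees the ray r / f radians off the axis. A picture is of the moment at which its call begins: read the wrist's pose just before it. get_calibration takes no time and is no camera call.
- arm.job_done(): hands the job in; it is judged then, once.
Trained networks look in the newest picture that a camera, given by its name, has taken for a name from the list of things; names that differ only in an ending like _2 or _b are one class to them, and where a whole thing is asked for, a point or a joint stands for the part that bears it (a point fixed in the world has none). Each returns a list of dicts, best first, with "score" (0 to 1); they miss things now and then, are a little off and sometimes report something else, mostly with a low value. They report only what shows in the picture. A call takes as long as a camera call. They do not tell look-alikes from the thing itself.
- arm.find_in(name, camera): "rect" ([centre column, centre row, width, height] in pixels, round what is visible of it).
- arm.outline_of(name, camera): "pixels" (384x512 bool, what is visible of it) and "rect" ([centre column, centre row, width, height] in pixels, round what is visible of it).
The state is a dict: "clock": time; "joints": joint angles; "dq": joint speeds; "joint_efforts": joint torques, N m; "ee_pos": TCP position; "tcp_rot": TCP orientation; "force": force on the tool from outside, world axes, zero at the start; "ft_torque": the same for the moment, N m; "gripper_width": opening from 0.0 (shut) to 1.0 (fully open); "grasp_force": force on a finger pad.
Only numpy, scipy, OpenCV 4.12 (cv2) and the standard library are available. Lean on these libraries where they do the work, as an engineer would, in place of code of your own. Each camera call takes 0.05 s, during which the arm holds its last target. There are 200 camera calls.

TASK

Free the locked lid of the centrifuge: first press the red stop button on its console fully down and let it come up again, then take the orange release key from the key stand, ease it past the sticky pins fully home into the brass lock, and turn it a quarter turn clockwise to its stop. The lock springs back, so finish while still holding the key turned, and leave the blue key, the tube rack and the amber jar where they are.

Things in the scene. Friction and masses are not known exactly. Their poses are not given: they have to be found in the camera images.
- centrifuge: white benchtop centrifuge, fixed. Origin at table level below the middle of its low flat console, 90 mm high, spanning x -100 to 100, y -85 to 100 mm. The rotor housing with grey lid, 300 by 300 mm and 235 mm high, stands on the console's +y side (y over 100 mm). In this frame the lock is at x -45, y -20 mm and the button at x 50, y -20 mm
- lock_face (a point): centre of the face of the round brass lock plug (37 mm), level with the console top (a dark ring round it, 46 mm across, stands 2.5 mm higher); turns with the plug. z up out of the lock, x along the keyway: a vertical slot 16.2 (x) by 8.2 mm (y), black inside, 3 mm chamfers at the mouth, which takes the whole 32 mm blade
- keyway_end (a point): point on the lock axis 24 mm below the face. Two hidden sticky pins, 11 and 19 mm below the face, at the keyway's +x and -x narrow ends, stick up to 4 mm into it and stay where pushed; the pointed blade pushes each aside with some 10 N, less if the key is wiggled 1 or 2 mm along x on the way down
- lock (a joint): turn of the lock plug, rad: 0 at rest (as it starts), growing clockwise seen from above to a stop at 1.5 (a quarter turn). A spring brings it back to 0: about 0.03 N m at 0, 0.12 N m at the stop. The blade has about 0.16 rad of play in the keyway before the plug follows. While the lock is turned the lid stands ajar by some 5 degrees
- stop_button_top (a point): centre of the top of the round red push button (32 mm across) on the console, facing up
- stop_button (a joint): travel of the red button, m: 0 up, 0.006 fully down; its spring needs about 5 N fully down and brings it back
- key_stand: grey fixed block 130 (x) by 55 (y) by 42 mm high with a green strip, origin under its centre; two through slots of 16.2 (x) by 8.2 mm (y) at x = -32 and +32 mm, long side along x, hold the two keys upright, blade down; which key is in which slot varies
- release_key: orange-headed key, 78 mm long, 45 g, upright in the stand. Origin at the blade tip, z towards the head, x along blade width, y across thickness. Steel blade 14 (x) by 6 (y) mm, 32 mm long, the last 12 mm tapering to 4 mm wide; shoulder 20 by 9 mm at z = 32 mm rests on the stand (on the lock face when home); flat head 28 (x) by 9 (y) mm, z = 40 to 78 mm. Works either way round
- release_key_bow (a point): point in the middle of the orange head, 60 mm from the blade tip, where to pinch the key across its 9 mm thickness (y)
- key_tip (a point): tip of the release key's blade, on its middle line
- blue_key: bystander: same key with a blue head, in the other slot of the stand; origin at its blade tip
- tube_rack: bystander: loose green rack 50 (x) by 150 (y) mm with four capped tubes, 94 mm high, origin under its centre
- saline_bottle: bystander: loose amber jar with white cap, 60 mm across, 120 mm high, origin under its centre
Not all that is in view belongs to the job. What is meant by the release_key is not pink, and is the smaller of those in its own colour.

How it is judged:
By the outcome, as a careful person would: the job done as asked, in the order asked, and still so for the second after the job is handed in, while the arm keeps its last pose, push and grip.
It also fails if it takes over 64 s, if anything falls off the work surface, if the arm or the gripper's body presses on something with over 40 N, if the wrist force passes 120 N, or if a joint passes its speed limit or range.

## Working session

There is one attempt and no reset: what is moved stays moved. The work goes in short steps, Python scripts to look and compute and a tool call to move; the robot and the scene stay as the last step left them, time stands still between calls to the robot, and variables do not carry over. Pictures are saved under pics/ and viewed, at most 10 in all, crops included, and the job is handed in when it is done.

Besides the shell and the picture viewer there is one more tool, called after "Emit:" by a JSON object that holds its "api" and its "payload". move_arm: Moves the arm, as the interface text tells. Its arguments: {"type":"object","properties":{"steps":{"type":"array","items":{"type":"array","items":{"type":"number"}}}},"required":["steps"]}

```bash
mkdir -p pics; ls; python3 - <<'E'
from bench import arm
import cv2,numpy as np
o=arm.get_obs();print({k:np.round(v,3) for k,v in o.items()},arm.tips_ahead)
ims=[]
for c in("scene","top"):
    im=arm.capture(c);ims.append(im);k=arm.get_calibration(c);print(c,np.round(k["intrinsics"],1).tolist(),np.round(-k["R"].T@k["t"],3))
    cv2.imwrite(f"pics/{c}0.png",im)
    for n in("release_key","blue_key","key_stand","lock_face","stop_button_top","centrifuge","tube_rack","saline_bottle"):
        print(n,[(round(d["score"],2),np.round(d["rect"]).tolist()) for d in arm.find_in(n,c)[:4]])
print(arm.get_calibration("wrist"))
E
```

```text
pics
{'clock': np.float64(0.0), 'joints': array([ 1.117,  0.537, -0.004,  1.539,  0.003,  1.067, -0.071]), 'dq': array([ 0.002,  0.002, -0.001,  0.002,  0.   ,  0.   , -0.   ]), 'joint_efforts': array([-1.0000e-03, -5.8343e+01,  1.0480e+00, -2.5912e+01,  1.2000e-02,
        9.0000e-03,  0.0000e+00]), 'ee_pos': array([ 0.246, -0.601,  0.255]), 'tcp_rot': array([-3.14 ,  0.   ,  0.388]), 'force': array([0.301, 0.967, 0.187]), 'ft_torque': array([ 0.015, -0.02 ,  0.011]), 'grasp_force': np.float64(0.0), 'gripper_width': np.float64(1.003)} 0.025
scene [[417.9, 0.0, 253.2], [0.0, 417.9, 194.2], [0.0, 0.0, 1.0]] [ 0.876 -0.415  0.767]
release_key [(0.67, [154.0, 208.0, 14.0, 17.0]), (0.64, [115.0, 237.0, 34.0, 31.0]), (0.53, [267.0, 135.0, 17.0, 13.0]), (0.45, [180.0, 179.0, 11.0, 25.0])]
blue_key [(0.5, [177.0, 230.0, 16.0, 19.0])]
key_stand [(0.81, [171.0, 228.0, 68.0, 70.0])]
lock_face [(0.49, [267.0, 136.0, 18.0, 16.0])]
stop_button_top [(0.67, [292.0, 168.0, 18.0, 21.0])]
centrifuge [(0.81, [365.0, 115.0, 279.0, 218.0])]
tube_rack [(0.61, [217.0, 274.0, 92.0, 67.0]), (0.57, [154.0, 20
[... 511 characters left out ...]
ge [(0.7, [132.0, 175.0, 256.0, 170.0])]
tube_rack [(0.66, [323.0, 176.0, 72.0, 36.0]), (0.36, [214.0, 230.0, 20.0, 14.0])]
saline_bottle [(0.68, [224.0, 125.0, 29.0, 34.0])]
{'intrinsics': array([[297.31863964,   0.        , 253.05896751],
       [  0.        , 297.31863964, 191.8435121 ],
       [  0.        ,   0.        ,   1.        ]]), 'T_tool_cam': array([[ 6.99928734e-04, -9.56394426e-01, -2.92077406e-01,
         7.37175433e-02],
       [ 9.99998952e-01,  1.03962339e-03, -1.00782194e-03,
         1.00833452e-04],
       [ 1.26752579e-03, -2.92076395e-01,  9.56394152e-01,
        -1.18294630e-01],
       [ 0.00000000e+00,  0.00000000e+00,  0.00000000e+00,
         1.00000000e+00]])}
```

```bash
python3 - <<'E'
import cv2,numpy as np
a=cv2.imread("pics/scene0.png");b=cv2.imread("pics/top0.png")
A=cv2.resize(a[120:300,70:330],None,fx=3,fy=3,interpolation=cv2.INTER_CUBIC)
B=cv2.resize(b[90:290,190:420],None,fx=3,fy=3,interpolation=cv2.INTER_CUBIC)
cv2.imwrite("pics/sc.png",A);cv2.imwrite("pics/tc.png",B)
E
```

```text
(no output)
```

View pics/sc.png

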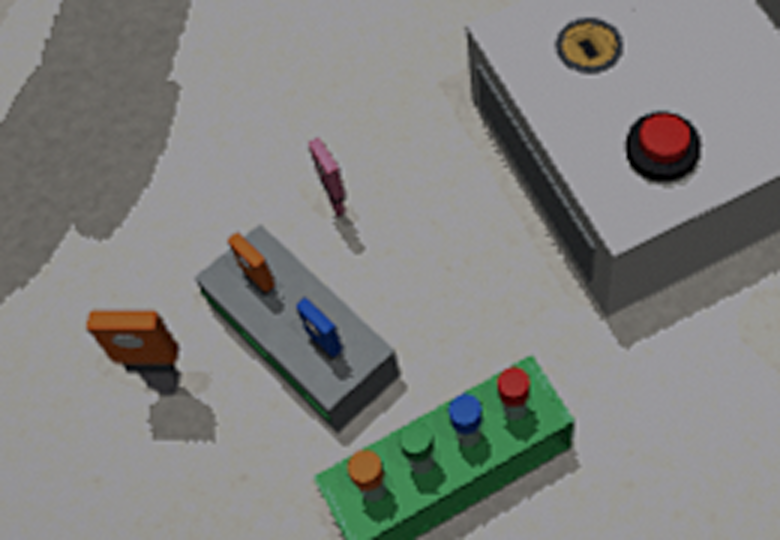

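View pics/tc.png

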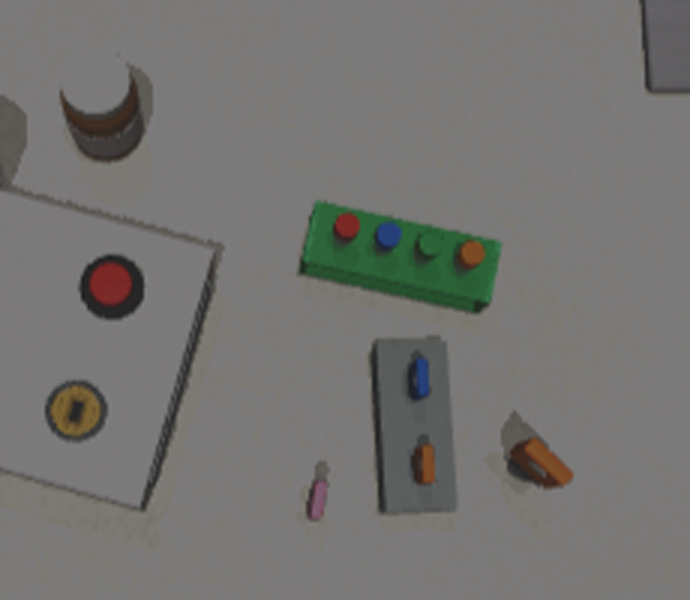

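The candidates in the scene view are:
- the orange key in the stand at (154,208), top view (332,245)
- the larger orange key standing on the table at (115,237), top view (370,244)
- the pink key at (180,179)
- the orange tube cap at about (192,277)

I choose the small orange key in the stand, and the crop confirms it. The lock is at scene (267,136), top (215,226). The button is at scene (292,168), top (227,186).

```bash
cat >h.py <<'E'
from bench import arm
import numpy as np,cv2
from scipy.spatial.transform import Rotation as Ro
def ray(c,u,v,pose=None):
    k=arm.get_calibration(c);K=k["intrinsics"];x=(u-K[0,2])/K[0,0];y=(v-K[1,2])/K[1,1]
    if c!="wrist":
        d=k["R"].T@[x,y,1];return -k["R"].T@k["t"],d/np.linalg.norm(d)
    r=np.hypot(x,y);d=np.array([x/r*np.sin(r),y/r*np.sin(r),np.cos(r)]) if r>1e-9 else np.array([0,0,1.])
    p,rot=pose;R=Ro.from_euler("xyz",rot).as_matrix();T=k["T_tool_cam"]
    return p+R@T[:3,3],R@T[:3,:3]@d
def plane(c,u,v,z,pose=None):
    o,d=ray(c,u,v,pose);return o+d*(z-o[2])/d[2]
def tri(rs):
    A=sum(np.eye(3)-np.outer(d,d) for o,d in rs);b=sum((np.eye(3)-np.outer(d,d))@o for o,d in rs)
    X=np.linalg.solve(A,b);return X,[np.linalg.norm(np.cross(X-o,d)) for o,d in rs]
def pose():
    o=arm.get_obs();return o["ee_pos"],o["tcp_rot"]
def totool(dw):  # world shift -> tool mm
    return Ro.from_euler("xyz",arm.get_obs()["tcp_rot"]).as_matrix().T@np.array(dw)*1000
E
python3 - <<'E'
from h import *
s,t="scene","top"
def px(u,v,c): return (70+u/3,120+v/3) if c==s else (190+u/3,90+v/3)
P={"btn":((666,137),(110,284)),"lock":((589,45),(76,410)),"okey":((250,263),(426,463)),"bkey":((320,327),(421,378)),"big":((130,340),(545,463)),"pink":((328,175),(318,500))}
for n,(a,b) in P.items():
    X,e=tri([ray(s,*px(*a,s)),ray(t,*px(*b,t))]);print(n,np.round(X,4),np.round(e,4),"ray z", )
print("lock z.09",plane(s,*px(589,45,s),.09),plane(t,*px(76,410,t),.09))
for q in((375,342),(443,340),(456,510),(384,513)):print("stand",plane(t,*px(*q,t),.042)[:2])
for q in((218,248),(145,508)):print("console",plane(t,*px(*q,t),.09)[:2])
for n in("release_key",):
  for d in arm.find_in(n,t)[:3]:print(d["rect"])
E
```

```text
btn [ 0.6267 -0.0603  0.1037] [0.0009 0.0009] ray z
lock [ 0.535  -0.0354  0.0882] [0.0007 0.0007] ray z
okey [ 0.4965 -0.2955  0.0682] [0.0003 0.0003] ray z
bkey [ 0.5606 -0.2929  0.0692] [0.0011 0.0011] ray z
big [ 0.4954 -0.3806  0.0828] [0.0007 0.0007] ray z
pink [ 0.4704 -0.2153  0.0503] [0.0009 0.0009] ray z
lock z.09 [ 0.53630211 -0.03578012  0.09      ] [ 0.53444299 -0.03609601  0.09      ]
stand [ 0.59185166 -0.26323995]
stand [ 0.59328928 -0.31630302]
stand [ 0.46237474 -0.3216636 ]
stand [ 0.46029612 -0.2667677 ]
console [ 0.65626712 -0.14091783]
console [ 0.46307181 -0.08728739]
[369.5, 244.4, 22.7, 17.4]
[332.1, 245.2, 8.6, 10.7]
[296.4, 256.2, 3.8, 9.0]
```

Emit:
{"api": "move_arm", "payload": {"steps": [[46, -30, 0, 0, 0, 0, 0], [46, -30, 0, 0, 0, 0, 0], [46, -30, 0, 0, 0, 0, 0], [46, -30, 0, 0, 0, 0, 0], [46, -30, 0, 0, 0, 0, 0], [46, -30, 0, 0, 0, 0, 0], [46, -30, 0, 0, 0, 0, 0], [46, -30, 0, 0, 0, 0, 0], [46, -30, 0, 0, 0, 0, 0], [46, -30, 0, 0, 0, 0, 0]]}}

```text
clock: 2.2
ee_pos: [0.5591, -0.1487, 0.2565]
tcp_rot: [3.141, -0.0, 0.388]
force: [0.5, -1.5, -0.0]
gripper_width: 0.002
grasp_force: 0.0
```

Emit:
{"api": "move_arm", "payload": {"steps": [[0, 0, 0, 0, 0, -10.2, 0], [0, 0, 0, 0, 0, -10.2, 0], [0, 0, 0, 0, 0, -10.2, 0], [0, 0, 0, 0, 0, -10.2, 0], [0, 0, 0, 0, 0, -10.2, 0], [0, 0, 0, 0, 0, -10.2, 0], [0, 0, 0, 0, 0, -10.2, 0], [0, 0, 0, 0, 0, -10.2, 0], [0, 0, 0, 0, 0, -10.2, 0], [0, 0, 0, 0, 0, -10.2, 0]]}}

```text
clock: 3.45
ee_pos: [0.5582, -0.1502, 0.2563]
tcp_rot: [-3.142, 0.0, 2.174]
force: [0.0, -0.6, -0.3]
gripper_width: 0.005
grasp_force: 0.0
```

Emit:
{"api": "move_arm", "payload": {"steps": [[0, 0, 0, 0, 0, -10.2, 0], [0, 0, 0, 0, 0, -10.2, 0], [0, 0, 0, 0, 0, -10.2, 0], [0, 0, 0, 0, 0, -10.2, 0], [0, 0, 0, 0, 0, 0, 0]]}}

```text
clock: 4.08
ee_pos: [0.5581, -0.1503, 0.2562]
tcp_rot: [3.141, -0.0, 2.878]
force: [0.7, -0.1, 0.2]
gripper_width: -0.006
grasp_force: 0.0
```

```bash
python3 - <<'E'
from h import *
p=pose();print(p,arm.get_obs()["joints"].round(2))
im=arm.capture("wrist");cv2.imwrite("pics/w1.png",im)
for n in("lock_face","stop_button_top"):
    for d in arm.find_in(n,"wrist")[:2]:
        u,v=d["rect"][:2];print(n,d["score"],d["rect"],plane("wrist",u,v,.09 if n[0]=="l" else .104,p))
print(totool(np.array([.6267,-.0603,.20])-p[0]))
E
```

```text
(array([ 0.55814042, -0.15029843,  0.25621911]), array([ 3.14131450e+00, -7.94393891e-05,  2.87815228e+00])) [ 0.71  0.51 -0.71  1.7   0.37  1.07  1.19]
lock_face 0.61 [361.9, 131.0, 32.0, 39.2] [ 0.53622261 -0.03214797  0.09      ]
stop_button_top 0.78 [355.9, 226.1, 29.7, 30.2] [ 0.62847894 -0.05936824  0.104     ]
[-42.63086777 104.80382711  56.20932548]
```

View pics/w1.png

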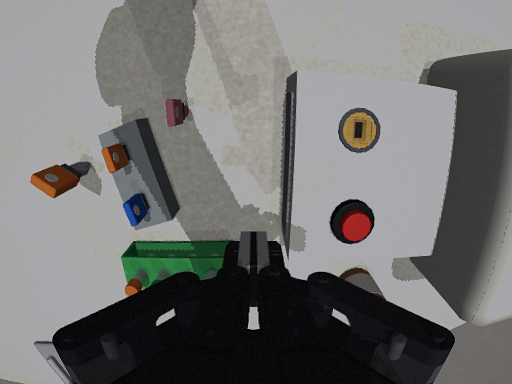

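The wrist view shows the lock at (358,130) with its slot lined up with the tool x axis, and the button at (355,224). Both agree with the triangulation. The next move is to the button.

Emit:
{"api": "move_arm", "payload": {"steps": [[-14, 35, 0, 0, 0, 0, 0], [-14, 35, 20, 0, 0, 0, 0], [-15, 35, 30, 0, 0, 0, 0], [0, 0, 40, 0, 0, 0, 0], [0, 0, 25, 0, 0, 0, 0], [0, 0, 8, 0, 0, 0, 0], [0, 0, 0, 0, 0, 0, 0]]}}

```text
clock: 5.1
ee_pos: [0.6267, -0.0596, 0.1338]
tcp_rot: [-3.141, -0.001, 2.879]
force: [-2.0, 0.5, 3.8]
gripper_width: 0.001
grasp_force: 1.6
```

Emit:
{"api": "move_arm", "payload": {"steps": [[0, 0, 3, 0, 0, 0, 0], [0, 0, 3, 0, 0, 0, 0], [0, 0, 0, 0, 0, 0, 0]]}}

```text
clock: 5.48
ee_pos: [0.6277, -0.0596, 0.1308]
tcp_rot: [-3.141, 0.002, 2.88]
force: [-9.5, -0.6, 23.1]
gripper_width: 0.003
grasp_force: 11.6
```

```bash
python3 - <<'E'
from h import *
a=arm.capture("scene");b=arm.capture("top");w=arm.capture("wrist")
f=lambda i,x,y,s:cv2.resize(i[y:y+100,x:x+130],None,fx=s,fy=s,interpolation=cv2.INTER_CUBIC)
cv2.imwrite("pics/b1.png",np.vstack([np.hstack([f(a,240,110,3),f(b,160,120,3)]),np.hstack([f(w,190,180,3),f(a,300,170,3)])]))
E
```

```text
(no output)
```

View pics/b1.png

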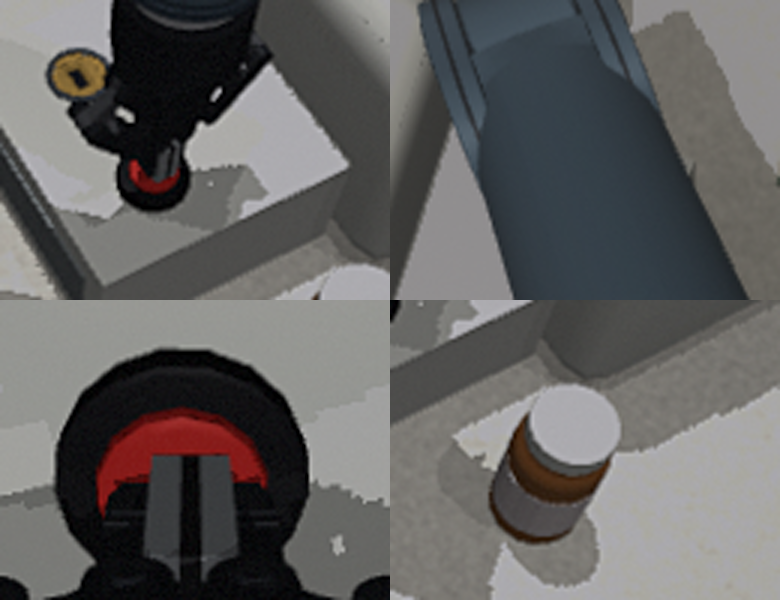

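Emit:
{"api": "move_arm", "payload": {"steps": [[0, 0, 1, 0, 0, 0, 0], [0, 0, 0, 0, 0, 0, 0]]}}

```text
clock: 5.88
ee_pos: [0.6277, -0.0596, 0.1307]
tcp_rot: [-3.141, 0.003, 2.879]
force: [-11.7, -0.8, 29.5]
gripper_width: -0.002
grasp_force: 14.8
```

Emit:
{"api": "move_arm", "payload": {"steps": [[0, 0, -10, 0, 0, 0, 0], [0, 0, -30, 0, 0, 0, 0], [0, 0, -50, 0, 0, 0, 0], [13, -52, -20, 0, 0, 0, 0.3], [13, -52, 0, 0, 0, 0, 0.5], [13, -52, 0, 0, 0, 0, 0.5], [13, -52, 0, 0, 0, 0, 0.5], [13, -52, 30, 0, 0, 0, 0.5], [0, 0, 0, 0, 0, -8.5, 0.5], [0, 0, 0, 0, 0, -8.5, 0.5]]}}

```text
clock: 7.12
ee_pos: [0.4966, -0.2954, 0.2064]
tcp_rot: [-3.141, 0.001, -3.104]
force: [0.8, 0.4, 0.3]
gripper_width: 0.503
grasp_force: 0.0
```

Emit:
{"api": "move_arm", "payload": {"steps": [[0, 0, 0, 0, 0, 0, 0.5], [0, 0, 0, 0, 0, 0, 0.5]]}}

```text
clock: 7.38
ee_pos: [0.4971, -0.2942, 0.2066]
tcp_rot: [-3.141, 0.001, -3.109]
force: [0.1, 0.3, 0.2]
gripper_width: 0.498
grasp_force: 0.0
```

```bash
python3 - <<'E'
from h import *
p=pose();print(p,arm.get_obs()["joints"].round(2))
im=arm.capture("wrist");cv2.imwrite("pics/w2.png",im)
for n in("release_key_bow","blue_key","release_key"):
    for d in arm.outline_of(n,"wrist")[:3]:
        ys,xs=np.nonzero(d["pixels"]);u,v=d["rect"][:2];print(n,d["score"],d["rect"],len(xs),cv2.minAreaRect(np.c_[xs,ys].astype(np.float32)),plane("wrist",u,v,.07,p))
X,e=tri([ray("scene",*(x for x in (292,168)))]*2) if 0 else (0,0)
s=arm.capture("scene");print([d["rect"] for d in arm.find_in("stop_button_top","scene")[:1]])
cv2.imwrite("pics/w2c.png",cv2.resize(im[100:350,130:430],None,fx=2.6,fy=2.4,interpolation=cv2.INTER_CUBIC))
E
```

```text
(array([ 0.49708326, -0.29422447,  0.20655129]), array([-3.14112647e+00,  6.35434921e-04, -3.10919682e+00])) [ 0.99  0.58 -0.73  1.75  0.46  0.99  1.68]
release_key_bow 0.95 [257.0, 189.1, 13.3, 41.9] 452 ((254.5, 188.0), (40.0, 11.0), 90.0) [ 0.49701222 -0.2907712   0.07      ]
release_key_bow 0.81 [339.5, 164.2, 28.7, 37.0] 792 ((335.83074951171875, 160.45384216308594), (30.258499145507812, 34.99461364746094), 15.255120277404785) [ 0.4711831 -0.217438   0.07     ]
release_key_bow 0.64 [157.7, 189.6, 60.3, 56.8] 2106 ((163.50001525878906, 184.00001525878906), (50.20458221435547, 54.44722366333008), 45.0) [ 0.5004275  -0.38247458  0.07      ]
blue_key 0.84 [255.1, 251.8, 9.9, 38.7] 414 ((254.0, 251.5), (43.0, 10.0), 90.0) [ 0.56026311 -0.29022177  0.07      ]
release_key 0.9 [255.9, 186.9, 10.7, 44.5] 446 ((254.09616088867188, 188.01922607421875), (40.28768539428711, 11.891287803649902), 87.27368927001953) [ 0.49500187 -0.29182579  0.07      ]
release_key 0.75 [339.4, 163.1, 30.2, 37.0] 784 ((336.1387023925781, 160.36862182617188), (31.098617553710938, 33.06364059448242), 19.983104705810547) [ 0.47018163 -0.21763453  0.07      ]
release_key 0.6 [158.4, 188.3, 56.8, 56.0] 2055 ((162.71234130859375, 183.90383911132812), (49.60259246826172, 52.66127395629883), 43.83086395263672) [ 0.49915023 -0.38170462  0.07      ]
[[292.4, 166.9, 16.9, 21.4]]
```

View pics/w2.png

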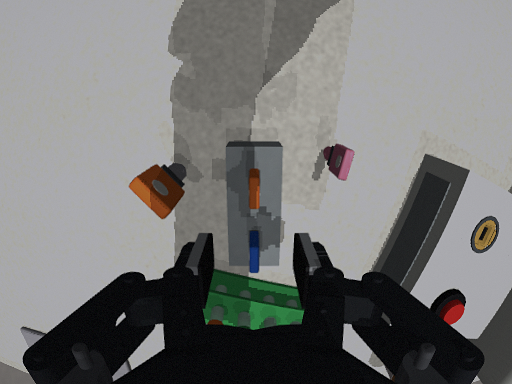

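The wrist view shows the orange key at (254,188), upright and centred between the fingers at column 253. The blue key is at (254,252), and the big orange and pink decoys stand off to the sides.

Emit:
{"api": "move_arm", "payload": {"steps": [[0, 0, 45, 0, 0, 0, 0.5], [0, 0, 45, 0, 0, 0, 0.5], [0, 0, 30, 0, 0, 0, 0.5], [0, 0, 10, 0, 0, 0, 0.5], [0, 0, 0, 0, 0, 0, 0.5], [0, 0, 0, 0, 0, 0, 0], [0, 0, 0, 0, 0, 0, 0], [0, 0, 0, 0, 0, 0, 0], [0, 0, 0, 0, 0, 0, 0]]}}

```text
clock: 8.8
ee_pos: [0.4976, -0.2945, 0.0775]
tcp_rot: [-3.14, 0.001, -3.106]
force: [-0.8, -0.3, 6.4]
gripper_width: 0.098
grasp_force: 59.7
```

Emit:
{"api": "move_arm", "payload": {"steps": [[0, 0, -20, 0, 0, 0, 0], [0, 0, -40, 0, 0, 0, 0], [0, 0, -50, 0, 0, 0, 0], [-9, 51, -22, 0, 0, 0, 0], [-9, 51, 0, 0, 0, 0, 0], [-9, 51, 0, 0, 0, 0, 0], [-9, 51, 0, 0, 0, 0, 0], [-10, 53, 0, 0, 0, 0, 0], [0, 0, 0, 0, 0, 8.5, 0], [0, 0, 0, 0, 0, 8.6, 0]]}}

```text
clock: 10.05
ee_pos: [0.5336, -0.0346, 0.2094]
tcp_rot: [-3.141, 0.0, 2.876]
force: [-0.3, 0.3, 0.2]
gripper_width: 0.099
grasp_force: 58.8
```

Emit:
{"api": "move_arm", "payload": {"steps": [[0, 0, 0, 0, 0, 0, 0], [0, 0, 0, 0, 0, 0, 0]]}}

```text
clock: 10.3
ee_pos: [0.5337, -0.0357, 0.2088]
tcp_rot: [-3.141, 0.0, 2.881]
force: [0.1, 0.1, -0.4]
gripper_width: 0.095
grasp_force: 58.8
```

```bash
python3 - <<'E'
from h import *
p=pose();print(p,arm.get_obs()["joints"].round(2),arm.get_obs()["gripper_width"])
im=arm.capture("wrist");sc=arm.capture("scene")
for c in("wrist","scene"):
  for n in("lock_face","key_tip","release_key"):
    for d in arm.find_in(n,c)[:2]:
        u,v=d["rect"][:2];print(c,n,d["score"],d["rect"],plane(c,u,v,.09,p) if n[0]=="l" else "")
f=lambda i,x,y:cv2.resize(i[y:y+144,x:x+96],None,fx=4,fy=4,interpolation=cv2.INTER_CUBIC)
cv2.imwrite("pics/l1.png",np.hstack([f(im,206,110),f(sc,225,70)]))
E
```

```text
(array([ 0.53369314, -0.0357403 ,  0.20880121]), array([-3.14138471e+00,  3.07010591e-04,  2.88115163e+00])) [ 0.54  0.5  -0.72  1.86  0.41  0.93  0.94] 0.09517990944382361
wrist lock_face 0.84 [255.3, 193.9, 41.7, 39.1] [ 0.53315293 -0.03393456  0.09      ]
wrist lock_face 0.26 [254.3, 259.7, 20.7, 94.4] [ 0.59375073 -0.05080285  0.09      ]
wrist key_tip 0.68 [82.0, 175.1, 43.9, 36.4] 
wrist key_tip 0.59 [254.3, 260.3, 22.4, 92.8] 
wrist release_key 0.89 [80.2, 172.5, 38.8, 33.0] 
wrist release_key 0.82 [254.8, 258.1, 22.1, 94.9] 
scene lock_face 0.58 [268.2, 134.2, 17.3, 12.9] [ 0.53751187 -0.03166967  0.09      ]
scene key_tip 0.81 [114.4, 237.7, 34.9, 30.7] 
scene key_tip 0.68 [179.0, 178.6, 8.4, 24.9] 
scene release_key 0.61 [116.3, 236.6, 30.1, 33.1] 
scene release_key 0.58 [179.4, 179.0, 15.8, 25.2]
```

View pics/l1.png

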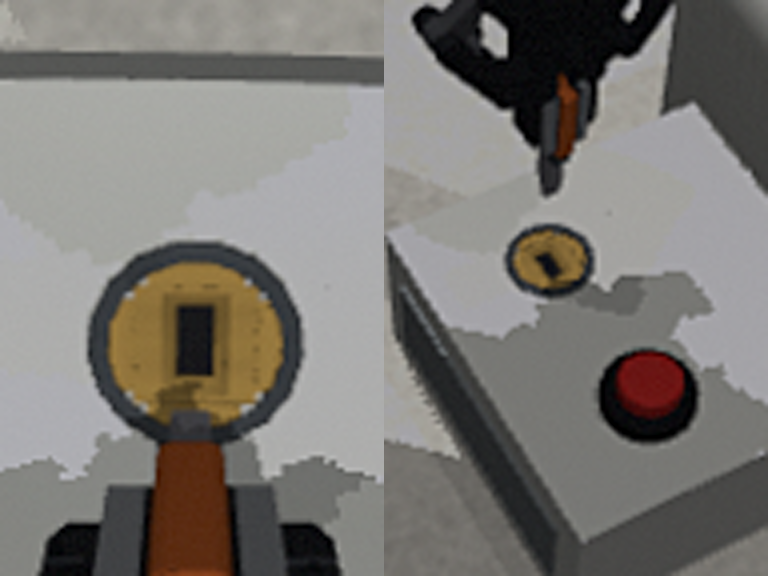

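The wrist crop shows the key upright in the grip with its tip at about (253.5,213). The slot is at (254.7,195), parallel to the key. In the scene view the button is back up.

```bash
python3 - <<'E'
from h import *
p=pose();R=Ro.from_euler("xyz",p[1]).as_matrix()
L=lambda X:np.round(R.T@(X-p[0])*1000,1)
print("slot",L(plane("wrist",254.75,195,.09,p)),"ring",L(plane("wrist",206+195/4,110+342/4,.0925,p)))
for r in(407,412,417):print("tip edge",L(plane("wrist",253.5,110+r/4,p[0][2]-.0675,p)))
print("head/shoulder", L(plane("wrist",253.7,110+440/4,p[0][2]-.0295,p)))
t=(225+(548-384)/4,70+195/4);print("scene tip",L(plane("scene",*t,p[0][2]-.0675)),"scene slot",L(plane("scene",225+(550-384)/4,70+263/4,.09)))
for X in((.535,-.0354,.09),(.5344,-.0361,.09)):print("tri",L(np.array(X)))
E
```

```text
slot [  0.2   1.2 118.2] ring [  0.6   1.2 115.7]
tip edge [ 4.5  0.  67.5]
tip edge [ 3.6  0.  67.5]
tip edge [ 2.7  0.  67.5]
head/shoulder [14.1  0.  29.5]
scene tip [-1.2 -1.6 67.5] scene slot [-4.300e+00 -1.000e-01  1.182e+02]
tri [ -1.2   0.6 118.2]
tri [ -0.8  -0.3 118.2]
```

Emit:
{"api": "move_arm", "payload": {"steps": [[-1.5, 1.2, 0, 0, 0, 0, 0], [0, 0, 25, 0, 0, 0, 0], [0, 0, 18, 0, 0, 0, 0], [0, 0, 5, 0, 0, 0, 0], [0, 0, 4, 0, 0, 0, 0], [0, 0, 3, 0, 0, 0, 0], [0, 0, 0, 0, 0, 0, 0]]}}

```text
clock: 11.58
ee_pos: [0.5356, -0.0349, 0.1535]
tcp_rot: [-3.142, 0.0, 2.878]
force: [0.7, 0.0, -0.9]
gripper_width: 0.099
grasp_force: 58.8
```

Emit:
{"api": "move_arm", "payload": {"steps": [[0, 0, 2, 0, 0, 0, 0], [0, 0, 2, 0, 0, 0, 0], [0, 0, 2, 0, 0, 0, 0], [0, 0, 0, 0, 0, 0, 0]]}}

```text
clock: 12.08
ee_pos: [0.5354, -0.0349, 0.1471]
tcp_rot: [-3.142, -0.0, 2.878]
force: [0.9, -0.6, -0.5]
gripper_width: 0.099
grasp_force: 58.8
```

Emit:
{"api": "move_arm", "payload": {"steps": [[1, 0, 1, 0, 0, 0, 0], [-2, 0, 1, 0, 0, 0, 0], [2, 0, 1, 0, 0, 0, 0], [-2, 0, 1, 0, 0, 0, 0], [2, 0, 1, 0, 0, 0, 0], [-1, 0, 0, 0, 0, 0, 0]]}}

```text
clock: 12.82
ee_pos: [0.5355, -0.0349, 0.1423]
tcp_rot: [-3.142, 0.0, 2.878]
force: [0.9, 0.3, 0.4]
gripper_width: 0.096
grasp_force: 58.9
```

Emit:
{"api": "move_arm", "payload": {"steps": [[1, 0, 1, 0, 0, 0, 0], [-2, 0, 1, 0, 0, 0, 0], [2, 0, 1, 0, 0, 0, 0], [-2, 0, 1, 0, 0, 0, 0], [2, 0, 1, 0, 0, 0, 0], [-2, 0, 1, 0, 0, 0, 0], [2, 0, 1, 0, 0, 0, 0], [-2, 0, 1, 0, 0, 0, 0], [1, 0, 0, 0, 0, 0, 0]]}}

```text
clock: 13.95
ee_pos: [0.5354, -0.0349, 0.134]
tcp_rot: [-3.142, -0.0, 2.878]
force: [2.8, -0.8, -2.1]
gripper_width: 0.095
grasp_force: 58.7
```

Emit:
{"api": "move_arm", "payload": {"steps": [[0.7, 0, 1.2, 0, 0, 0, 0], [-1.4, 0, 1.2, 0, 0, 0, 0], [1.4, 0, 1.2, 0, 0, 0, 0], [-1.4, 0, 1.2, 0, 0, 0, 0], [1.4, 0, 1.2, 0, 0, 0, 0], [-0.7, 0, 1, 0, 0, 0, 0], [0, 0, 0, 0, 0, 0, 0]]}}

```text
clock: 14.82
ee_pos: [0.5356, -0.0348, 0.1272]
tcp_rot: [3.141, 0.0, 2.878]
force: [2.7, -0.2, -0.1]
gripper_width: 0.096
grasp_force: 58.9
```

Emit:
{"api": "move_arm", "payload": {"steps": [[0, 0, 1, 0, 0, 0, 0], [0, 0, 1, 0, 0, 0, 0], [0, 0, 0.7, 0, 0, 0, 0], [0, 0, 0, 0, 0, 0, 0]]}}

```text
clock: 15.32
ee_pos: [0.5359, -0.0348, 0.1254]
tcp_rot: [-3.141, 0.001, 2.878]
force: [-0.5, -1.0, 8.9]
gripper_width: 0.095
grasp_force: 60.6
```

Emit:
{"api": "move_arm", "payload": {"steps": [[0, 0, 0.3, 0, 0, 0, 0], [0, -0.2, 0, 0, 0, 9, 0], [0, -0.2, 0, 0, 0, 9, 0], [0, -0.2, 0, 0, 0, 9, 0], [0, 0, 0, 0, 0, 0, 0]]}}

```text
clock: 15.95
ee_pos: [0.5358, -0.0352, 0.1254]
tcp_rot: [3.141, 0.001, 2.406]
force: [-0.7, 0.3, 11.1]
gripper_width: 0.099
grasp_force: 60.5
```

Emit:
{"api": "move_arm", "payload": {"steps": [[0, -0.2, 0, 0, 0, 9, 0], [0, -0.2, 0, 0, 0, 9, 0], [0, -0.2, 0, 0, 0, 9, 0], [0, -0.2, 0, 0, 0, 9, 0], [0, 0, 0, 0, 0, 0, 0]]}}

```text
clock: 16.58
ee_pos: [0.5352, -0.0356, 0.1254]
tcp_rot: [3.14, 0.001, 1.778]
force: [-0.6, -0.8, 10.4]
gripper_width: 0.096
grasp_force: 60.5
```

```bash
python3 -c "
from h import *
o=arm.get_obs();print(o['force'],o['ft_torque'],o['tcp_rot'],o['joints'])"
```

```text
[-0.60561856 -0.83024186 10.41689876] [-0.11893171  0.10819971  0.09139884] [3.14042574e+00 7.92477940e-04 1.77763041e+00] [ 0.2730104   0.56036223 -0.37484814  1.91781337  0.30164941  0.71679498
 -0.07201245]
```

Emit:
{"api": "move_arm", "payload": {"steps": [[0, -0.2, 0, 0, 0, 9, 0], [0, -0.2, 0, 0, 0, 9, 0], [0, -0.2, 0, 0, 0, 9, 0], [0, 0, 0, 0, 0, 3, 0], [0, 0, 0, 0, 0, 3, 0], [0, 0, 0, 0, 0, 0, 0]]}}

```text
clock: 17.32
ee_pos: [0.5349, -0.0355, 0.1254]
tcp_rot: [3.14, -0.001, 1.203]
force: [0.2, 0.3, 9.9]
gripper_width: 0.099
grasp_force: 60.4
```

```bash
python3 -c "
from h import *
o=arm.get_obs();print(o['force'],o['ft_torque'],o['tcp_rot'])"
```

```text
[0.16194181 0.26287154 9.86310249] [-0.08519361  0.04570574  0.12084611] [ 3.13993926e+00 -6.00526572e-04  1.20283653e+00]
```

Emit:
{"api": "move_arm", "payload": {"steps": [[0, 0, 0, 0, 0, 2, 0], [0, 0, 0, 0, 0, 2, 0], [0, 0, 0, 0, 0, 0, 0]]}}

```text
clock: 17.7
ee_pos: [0.5348, -0.0355, 0.1254]
tcp_rot: [3.14, -0.001, 1.133]
force: [0.8, -0.0, 10.7]
gripper_width: 0.095
grasp_force: 60.6
```

```bash
python3 -c "
from h import *
o=arm.get_obs();print(o['force'],o['ft_torque'],o['tcp_rot'])
im=arm.capture('scene');w=arm.capture('wrist');t=arm.capture('top')
cv2.imwrite('pics/f.png',np.hstack([cv2.resize(im[60:310,70:420],None,fx=1.1,fy=1.1),cv2.resize(w[100:300,150:350],(275,275))]))"
```

```text
[ 0.78984291 -0.03072101 10.70214726] [-0.02923817  0.03600725  0.15148397] [ 3.14012070e+00 -6.91479126e-04  1.13333035e+00]
```

View pics/f.png

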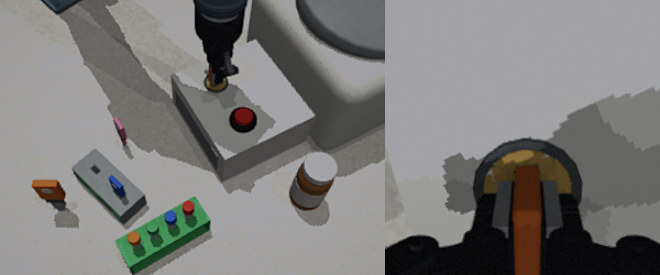

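Emit:
{"api": "move_arm", "payload": {"steps": [[0, 0, 0, 0, 0, 2, 0], [0, 0, 0, 0, 0, 2, 0], [0, 0, 0, 0, 0, 0, 0]]}}

```text
clock: 18.23
ee_pos: [0.5348, -0.0354, 0.1253]
tcp_rot: [3.14, -0.001, 1.064]
force: [0.6, -0.2, 10.8]
gripper_width: 0.091
grasp_force: 60.7
```

```bash
python3 -c "
from h import *
o=arm.get_obs();print(o['force'],o['ft_torque'],o['tcp_rot'])"
```

```text
[ 0.57727481 -0.23136066 10.75396143] [-0.038168    0.03802405  0.39455556] [ 3.14021452e+00 -7.04656893e-04  1.06428394e+00]
```

```bash
python3 -c "
from bench import arm
print(arm.job_done())"
```

```text
the job is handed in; nothing more can be done
None
```

I handed the job in at about 18 s with the button pressed and released and the orange key home in the lock, held turned against its clockwise stop; the torque jump to 0.39 N m showed the stop, the blue key, rack and jar were not touched, and I did not check the lid itself.

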